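# Gauge a bearing bore with a collared rod and show the tip

### The job

Fit the loose guide plate over the fixture's two pins, its flared tube pointing away from the grey housing, until it lies flush on the bed, and let go of it. Then lift the gauge rod by its handle, push it into the tube until its collar stops against the mouth, draw it out, and finish still holding it level and still, its tip 10 to 20 cm above the middle of the white tile, for reading. The guide plate must stay flush; leave the brass weight, flux tin and pocket scale where they are.

Things in the scene. Friction and masses are not known exactly. Their poses are not given: they have to be found in the camera images.
- fixture: Fixed steel bed plate 144x130x12 mm with two pins and a grey bearing housing. Origin: on the bench midway between the pins; x: level, from the pins to the housing (the way the rod goes in), pointing to the robot's right within 0.25 rad; y: along the line of pins; z up. Bed spans x -48..+96 mm. Housing: x +37..+87, y -40..+40, top z 68 mm; 21 mm blind bore facing -x at y 0, z 46, to x 69.
- seat (a point): Point on the top of the fixture's bed midway between the pins, 12 mm above the fixture's origin; axes as the fixture's. The pins stand at y = +45 and -45 mm from it, 10 mm thick, 18 mm tall with tapered tops. The seated guide's origin lies here with its axes parallel.
- guide: Guide plate, loose, aluminium, about 0.35 kg: plate 56 (x) x 120 (y) x 8 mm with two 13 mm holes at y = +45 and -45 mm, x = 0; on its middle an upright block 50 (x) x 34 (y) mm, top at z 60 mm; a 15 mm bore through it along x at z 34; a brass tube with a flared mouth stands 15 mm out of its -x side. Origin: centre of the underside, z up. Starts flat on the bench.
- guide_grip (a point): Middle of the guide plate's upright block, 44 mm above its underside, 16 mm below the block's top: grip here from above across the 34 mm (y). Axes as the guide's. Starts at the robot's left, x pointing to the robot's right within 0.5 rad (flared mouth to the left).
- guide_mouth (a point): Centre of the flared mouth of the guide's brass tube, 40 mm from the guide's origin towards -x, 34 mm above the underside. About 21 mm wide inside (29 mm outside), narrowing over 15 mm to 13 mm. Axes as the guide's: the rod goes in along +x.
- rod: Gauge rod, loose, steel, about 0.14 kg, straight. Origin and axes those of rod_grip. Handle x -48..+42 mm (18x18 mm square), collar x +47..+55 (round, 26 mm), shaft x +55..+150 (10 mm round, tip tapered over the last 8 mm, dark rings near it). Balances 10 to 20 mm ahead of the origin.
- rod_grip (a point): Middle of the rod's handle on its axis: grip here from above across the 18 mm (y). x along the rod to its tip, z up. Starts level, 45 mm above the bench, in the open notches of the rest's posts at about x = -42 and +80 mm; lift it straight up by 15 mm or more to free it. Tip points to the robot's right within 0.2 rad.
- rod_stop (a point): Centre of the collar's front face on the rod's axis, 55 mm from rod_grip towards the tip: this face stops against the mouth of the guide's tube. Axes as rod_grip.
- rod_tip (a point): Tip of the gauge rod, 150 mm from rod_grip along +x. Axes as rod_grip.
- rest: Fixed rod rest: base 150x50x6 mm with two notched aluminium posts 36 mm wide, 46 and 50 mm high, notches 10 mm deep. Origin on the bench under the rod's handle, x along the rod to its tip, z up.
- tile_top (a point): Centre of the top of the fixed white reading tile, 96x96 mm, 8 mm high, flat on the bench. z up.
- tile: The same tile; origin at the centre of its underside.
- white_scale_lid: Fixed obstacle: white scale lid that leans against the back ledge behind the middle of the bench, about 0.3 m tall, reaching forward to x = 0.65 m, between y = -0.12 and +0.12 m (world). In front of it, at x 0.54 to 0.65, y 0 to 0.12 m, stands a fixed round steel pan, 75 mm high. Carry the guide over the pan and in front of the lid.
- brass_weight: Bystander: loose 100 g brass knob weight, 27 mm wide, 34 mm tall; origin at the centre of its underside.
- flux: Bystander: loose round yellow flux tin, 54 mm wide, 20 mm tall; origin at the centre of its underside.
- pocket_balance: Bystander: loose grey pocket scale, 92x62x15 mm; origin at the centre of its underside.

How it is judged:
By the outcome, as a careful person would: the job done as asked, in the order asked, and still so for the second after the job is handed in, while the arm keeps its last pose, push and grip.
It also fails if it takes over 72 s, if anything falls off the work surface, if the arm or the gripper's body presses on something with over 40 N, if the wrist force passes 120 N, or if a joint passes its speed limit or range.

### The arm

A 6-joint arm with a two-finger parallel gripper is mounted at the origin on a cart in front of the work surface, level with it; the furniture and walls round the work are solid. World frame = base frame: x ahead of the robot, y to its left, z up, the work surface at z = 0. Lengths are in m, angles in rad, forces in N, time in s.
With the tool pointing down it reaches from about 0.225 to 0.875 m from the base axis. Payload 3.4 kg.
Tool frame: the origin (TCP) lies on the centre line of the jaws, within the pads' length; the fingertips stand 17 mm ahead of it and the grasp point (between the pads) lies 2 mm behind it (nose_length is the distance from the TCP to the fingertips, in m); z points along the fingers, y is the line along which they close (so a half turn about z gives the same grasp; the last joint's range is limited). The gripper opens to 85 mm and grips with 20 to 120 N. Pads are 22 mm wide; open, the fingers measure 114 mm over their backs; the gripper's body (76 mm by 85 mm) begins 54 mm behind the grasp point. The pads swing forward as they close: fully open they stand 13 mm farther back than shut.
Start: joints at [-1.397, 0.276, 1.505, -0, 1.361, -0.121], TCP at [0.167, -0.55, 0.248] pointing down, gripper open.
Joint ranges: [-2.89, 2.89], [-0.75, 2.08], [0.22, 2.7], [-1.18, 4.32], [0.11, 2.71], [-2.7, 2.7]. Speed limits (rad/s): [2.57, 2.57, 3.14, 3.14, 3.14, 3.14].

### API

Orientations are given as a unit quaternion [w, x, y, z].
In Python, from rig import get_state, get_image, sign_off, find_in, place_of, nose_length gives the robot as it stands.
- The arm moves only by the tool apply_moves, never from a script. Its argument "deltas" is one flat list of numbers, 5 for each row, row after row: the finger opening in mm, from 0 to 85.4, then the shift along the tool's x, y, z in mm, then the turn about the tool's z in degrees. A call has 1 to 12 rows; each row is the pose to reach, as a shift and turn from the pose commanded when the call began, along the tool's axes at that moment; what a row does not reach only later rows make up. A row lasts 1/12 s, in which the tool goes at most 41.7 mm and 7.16 degrees, less where a joint would pass 70% of its speed; a pose out of reach is approached as far as the arm can. A call with a gripper value outside its range is refused whole. The fingers move at their own pace and stop on an object; "squeeze" is the grip in N (left out, the last holds). Time passes only in rows, so rows that repeat a pose let the fingers close. It gives the time, the measured TCP pose, the force, the opening and the grip force at its end, in the units of the state.
- get_state(): the state, without advancing time (a new reading comes with each control period).
- get_image(name): name is "scene" or "side" or "wrist"; returns a dict with "frame" (420x560x3 uint8, red, green, blue), "K" (3x3 intrinsics, pixels), "k1" (the pictures are not rectified: a ray, as slopes to the right and down, at radius r is drawn at 1 + k1 r^2 times it, then the intrinsics apply), "position" and "orientation" of the camera in the world. Camera axes: x right, y down, z forward; pixel columns grow to the right and rows downward; lengths in m; the calibration is good to about 2 mm. A picture is of the moment at which its call begins. There is no depth.
- sign_off(): hands the job in; it is judged then, once.
Trained networks look in a picture, given as the dict that the camera call returned (one of the last four; its "shot" number tells which), for a name from the list of things; names that differ only in an ending like _2 or _b are one class to them, and where a whole thing is asked for, a point or a joint stands for the part that bears it (a point fixed in the world has none). Each returns a list of dicts, best first, with "score" (0 to 1); they miss things now and then, are a little off and sometimes report something else, mostly with a low value. They report only what shows in the picture. A call takes as long as a camera call.
- find_in(query, picture): "point" ([column, row] in pixels, amid what is visible of it).
- place_of(query, picture): "point" ([column, row] in pixels: a listed point, or the origin of a listed thing).
The state is a dict: "clock": time; "qpos": joint angles; "qd": joint speeds; "effort": joint torques, N m; "position": TCP position; "ee_rot": TCP orientation; "contact_force": force on the tool from outside, world axes, zero at the start; "moment": the same for the moment, N m; "width": finger opening in m; "gripper_force": force on a finger pad.
Only numpy, scipy, OpenCV 4.12 (cv2) and the standard library are available. Lean on these libraries where they do the work, as an engineer would, in place of code of your own. Each camera call takes 0.05 s, during which the arm holds its last target. There are 200 camera calls.

## Working session

There is one attempt and no reset: what is moved stays moved. The work goes in short steps, Python scripts to look and compute and a tool call to move; the robot and the scene stay as the last step left them, time stands still between calls to the robot, and variables do not carry over. Pictures are saved under pics/ and viewed, at most 13 in all, crops included, and the job is handed in when it is done.

Besides the shell and the picture viewer there is one more tool, called after "Request:" in YAML: its name, and indented under it one key for each argument. apply_moves: Moves the arm, as the interface text tells. Its arguments: {"type":"object","properties":{"deltas":{"type":"array"},"squeeze":{"type":"number"}},"required":["deltas"]}

```bash
mkdir -p pics; ls; cat > h.py <<'E'
import numpy as np, cv2
from scipy.spatial.transform import Rotation as R
from rig import *
def q2R(q): return R.from_quat([q[1],q[2],q[3],q[0]]).as_matrix()
def ray(pic,px):
    K=np.array(pic["K"]); k=pic["k1"]
    d=np.array([(px[0]-K[0,2])/K[0,0],(px[1]-K[1,2])/K[1,1]]); u=d.copy()
    for _ in range(20): u=d/(1+k*(u@u))
    M=q2R(pic["orientation"]); v=M@np.array([u[0],u[1],1.]); return np.array(pic["position"]),v/np.linalg.norm(v)
def atz(pic,px,z):
    p,v=ray(pic,px); return p+v*(z-p[2])/v[2]
def proj(pic,X):
    K=np.array(pic["K"]); c=q2R(pic["orientation"]).T@(np.array(X)-pic["position"]); u=c[:2]/c[2]; u=u*(1+pic["k1"]*(u@u))
    return np.array([K[0,0]*u[0]+K[0,2],K[1,1]*u[1]+K[1,2]])
def tri(rs):
    A=np.zeros((3,3));b=np.zeros(3)
    for p,v in rs:
        P=np.eye(3)-np.outer(v,v);A+=P;b+=P@p
    X=np.linalg.solve(A,b); return X,[np.linalg.norm((np.eye(3)-np.outer(v,v))@(X-p))*1e3 for p,v in rs]
def save(pic,n): cv2.imwrite(f"pics/{n}.png",pic["frame"][:,:,::-1])
E
cat > a.py <<'E'
from h import *
np.set_printoptions(precision=4,suppress=True)
print(get_state()); print(nose_length)
Z=dict(fixture=0,seat=.012,guide=0,guide_grip=.044,guide_mouth=.034,rod=.045,rod_grip=.045,rod_stop=.045,rod_tip=.045,rest=0,tile_top=.008,brass_weight=0,flux=0,pocket_balance=0)
pics={n:get_image(n) for n in("scene","side")}
for n,p in pics.items(): save(p,n+"0"); print(n,p["position"],p["K"][0][0],p["k1"])
for q,z in Z.items():
    rs=[]
    for n,p in pics.items():
        L=place_of(q,p)
        for d in L[:1]: print(q,n,round(d["score"],2),np.array(d["point"]),atz(p,d["point"],z)); rs.append(ray(p,d["point"]))
    if len(rs)==2: print("   tri",*tri(rs))
E
python3 a.py; python3 -c "
import cv2,numpy as np
a=np.hstack([cv2.imread('pics/scene0.png'),cv2.imread('pics/side0.png')]);print(a.shape)"
```

```text
pics
{'clock': 0.0, 'qpos': array([-1.397 ,  0.2766,  1.5061,  0.    ,  1.3607, -0.121 ]), 'qd': array([-0.0002, -0.0026,  0.0004, -0.0004, -0.0002,  0.    ]), 'effort': array([ -0.0033, -41.6782, -24.5808,  -0.0004,   0.0111,   0.    ]), 'position': array([ 0.167 , -0.5497,  0.2474]), 'ee_rot': array([-0.0009,  0.9892,  0.1469, -0.    ]), 'contact_force': array([ 0.0635, -0.784 , -0.4286]), 'moment': array([ 0.0263, -0.0323,  0.0199]), 'gripper_force': 0.0, 'width': 0.08509184011591145}
0.017
scene [-0.1245  0.4073  0.6732] 380.55543387781444 0.0012413020019171946
side [0.2887 0.7679 0.8808] 437.946927090516 0.04485080345474479
fixture scene 0.67 [329.5 197.4] [ 0.5997 -0.3527  0.    ]
fixture side 0.76 [297.9 175.7] [ 0.5807 -0.34   -0.    ]
   tri [ 0.5768 -0.3262  0.0171] [np.float64(4.7961753859595255), np.float64(4.796175385959638)]
seat scene 0.69 [330.5 202.1] [ 0.5651 -0.3234  0.012 ]
seat side 0.85 [301.6 173.2] [ 0.569  -0.3416  0.012 ]
   tri [ 0.5651 -0.3258  0.0173] [np.float64(5.622874041680022), np.float64(5.622874041680176)]
guide scene 0.64 [161.1 272.4] [0.584  0.2
[... 1783 characters left out ...]
, np.float64(35.98506962374767)]
brass_weight scene 0.66 [227.6 338.2] [0.3227 0.1884 0.    ]
brass_weight side 0.47 [335.4 326.9] [0.3375 0.1803 0.    ]
   tri [ 0.3355  0.1788 -0.0122] [np.float64(6.116370778498167), np.float64(6.1163707784982915)]
flux scene 0.61 [251.6 209.7] [ 0.6839 -0.1068  0.    ]
flux side 0.5 [242.2 216.2] [ 0.6812 -0.0995  0.    ]
   tri [ 0.6834 -0.105  -0.0019] [np.float64(2.648899547814962), np.float64(2.648899547815007)]
pocket_balance scene 0.42 [393.  209.6] [ 0.4366 -0.4695  0.    ]
pocket_balance side 0.76 [342.8 163.2] [ 0.4556 -0.4559  0.    ]
   tri [ 0.4628 -0.509  -0.0343] [np.float64(3.1639291693553067), np.float64(3.1639291693553813)]
(420, 1120, 3)
```

View pics/scene0.png

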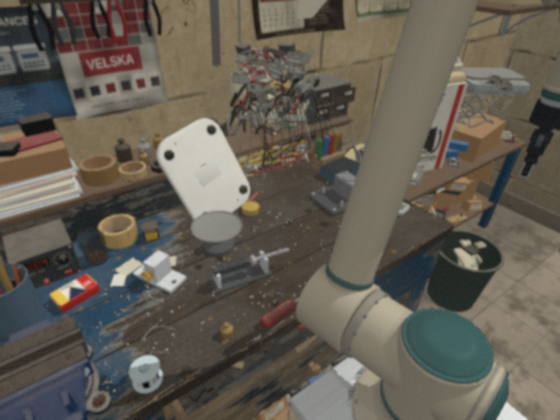

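View pics/side0.png

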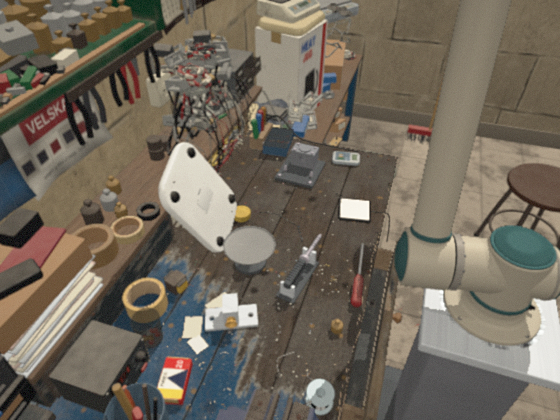

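Scene view: white scale lid (205,170), pan (217,232), guide (160,270), rod in rest (250,268), flux tin (250,209); the arm hides the tile. Side view: guide (230,315), rod (300,270), fixture (298,168), tile (355,210), pocket scale (346,158), brass weight (336,326). Next I go over the fixture with the wrist camera.

Request:
apply_moves:
  deltas: [85,377,-95,-50,-73,85,377,-95,-50,-73,85,377,-95,-50,-73,85,377,-95,-50,-73,85,377,-95,-50,-73,85,377,-95,-50,-73,85,377,-95,-50,-73,85,377,-95,-50,-73,85,377,-95,-50,-73,85,377,-95,-50,-73,85,377,-95,-50,-73,85,377,-95,-50,-73]

```text
clock: 2.5
position: [0.5007, -0.3492, 0.2981]
ee_rot: [-0.0, 0.707, 0.707, -0.0]
contact_force: [-0.6, -1.0, -0.2]
width: 0.0848
gripper_force: 0.0
```

```bash
cat >> h.py <<'E'
np.set_printoptions(precision=4,suppress=True)
Z=dict(fixture=0,seat=.012,guide=0,guide_grip=.044,guide_mouth=.034,rod=.045,rod_grip=.045,rod_stop=.045,rod_tip=.045,rest=0,tile_top=.008,brass_weight=0,flux=0,pocket_balance=0)
def st():
    s=get_state(); M=q2R(s["ee_rot"]); yaw=np.degrees(np.arctan2(M[1,0],M[0,0]))
    print("t",round(s["clock"],2),"pos",s["position"],"yaw",round(yaw,2),"tilt",M[2,:2],"w",s["width"],"f",s["contact_force"],s["gripper_force"]); return s,M,yaw
def to(x,y,z,yaw):
    s,M,yw=st(); d=M.T@(np.array([x,y,z])-s["position"])*1e3
    print("delta",d.round(1),"turn",round(-((yaw-yw+180)%360-180),2))
def look(cams,qs):
    pics={n:get_image(n) for n in cams}; out={}
    for q in qs:
        for n,p in pics.items():
            for d in place_of(q,p)[:1]:
                X=atz(p,d["point"],Z[q]); out[q,n]=X; print(q,n,round(d["score"],2),np.array(d["point"]).round(1),X)
    return pics,out
E
python3 - <<'E'
from h import *
st()
p,o=look(["wrist","side"],["seat","fixture","tile_top"])
save(p["wrist"],"w1"); print(p["wrist"]["position"])
E
```

```text
t 2.5 pos [ 0.5007 -0.3492  0.2981] yaw 89.97 tilt [-0.0004 -0.0008] w 0.08480950512297779 f [-0.5562 -0.9777 -0.2333] 0.0
seat wrist 0.94 [347.2 154.6] [ 0.5805 -0.3403  0.012 ]
seat side 0.68 [299.4 173.5] [ 0.5754 -0.3378  0.012 ]
fixture wrist 0.93 [348.2 153.5] [ 0.5839 -0.3408  0.    ]
fixture side 0.89 [299.9 175. ] [ 0.5755 -0.3458  0.    ]
tile_top wrist 0.66 [152.7  51. ] [ 0.3728 -0.2308  0.008 ]
tile_top side 0.76 [353.9 207.5] [ 0.3754 -0.2346  0.008 ]
[ 0.5001 -0.2801  0.4238]
```

View pics/w1.png

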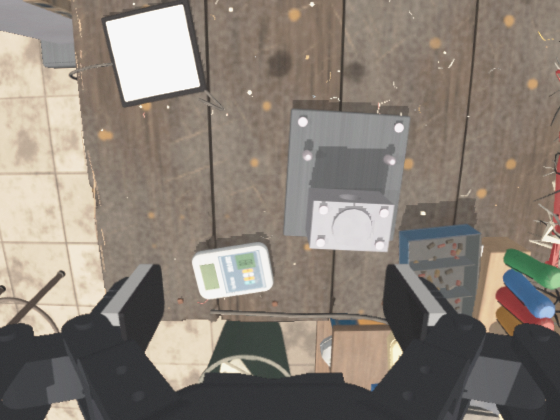

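The wrist view shows the tile at (155,55), the fixture pins at about (308,156) and (390,159), the housing at (350,222), and the pocket scale at (232,270). I'll go nearer to measure the pins.

Request:
apply_moves:
  deltas: [85,-45,75,110,0,85,-45,75,110,0,85,-45,75,110,0,85,-45,75,110,0,85,-45,75,110,0]

```text
clock: 3.32
position: [0.5745, -0.3949, 0.1833]
ee_rot: [-0.004, 0.708, 0.706, -0.0]
contact_force: [-1.1, 0.8, -0.0]
width: 0.0848
gripper_force: 0.0
```

```bash
python3 - <<'E'
from h import *
st()
p,o=look(["wrist"],["seat","fixture"])
w=p["wrist"]; save(w,"w2"); print(w["position"])
c=proj(w,o["seat","wrist"]); print(c)
x,y=c.astype(int); cv2.imwrite("pics/w2c.png",cv2.resize(w["frame"][max(0,y-75):y+75,x-100:x+100,::-1],None,fx=4,fy=4,interpolation=cv2.INTER_CUBIC)); print(x-100,max(0,y-75))
E
```

```text
t 3.32 pos [ 0.5745 -0.3949  0.1833] yaw 89.85 tilt [ 0.0049 -0.0059] w 0.08476876341814844 f [-1.1478  0.7968 -0.0132] 0.0
fixture wrist 0.57 [285.  121.2] [ 0.582  -0.3431  0.    ]
[ 0.5747 -0.3265  0.3093]Traceback (most recent call last):
  File "<stdin>", line 5, in <module>
KeyError: ('seat', 'wrist')
```

```bash
python3 - <<'E'
from h import *
st()
p,o=look(["wrist"],["seat","fixture"])
w=p["wrist"]; print(w["position"],w["orientation"],w["K"][0],w["K"][1])
np.save("w2.npy",w,allow_pickle=True)
cv2.imwrite("pics/w2c.png",cv2.resize(w["frame"][40:190,185:385,::-1],None,fx=4,fy=4,interpolation=cv2.INTER_CUBIC))
E
```

```text
t 3.47 pos [ 0.5748 -0.3951  0.1901] yaw 89.87 tilt [-0.001   0.0008] w 0.08493774000159902 f [ 0.5378 -0.5051  0.4468] 0.0
seat wrist 0.64 [283.2 114. ] [ 0.5819 -0.3385  0.012 ]
fixture wrist 0.64 [282.5 118.4] [ 0.5816 -0.3425  0.    ]
[ 0.574  -0.326   0.3157] [ 0.1383  0.9904 -0.001  -0.0002] [378.0533   0.     273.1867] [  0.     378.0533 204.5493]
```

View pics/w2c.png

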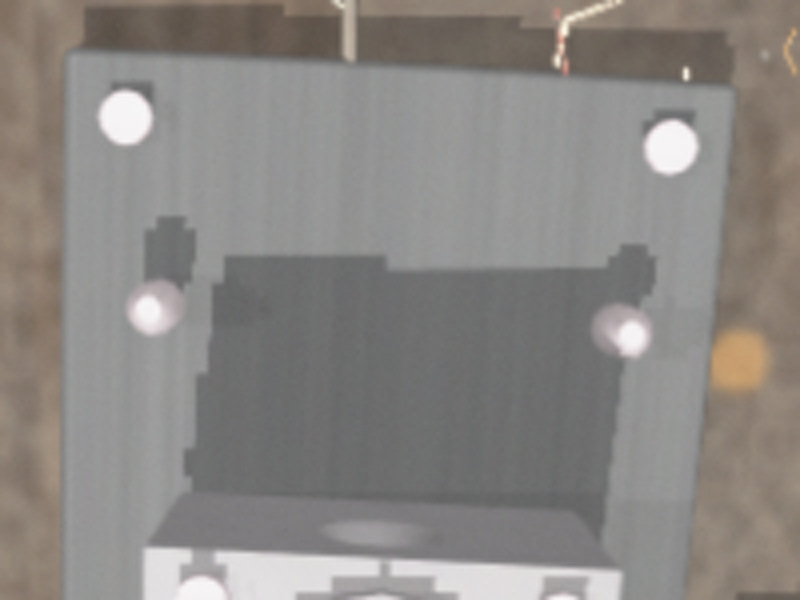

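The crop shows the pin tops at crop (152,309) and (631,337), and the bed's front edge from (68,50) to (733,88).

```bash
cat > fx.py <<'E'
from h import *
w=np.load("w2.npy",allow_pickle=True).item()
P=lambda c,z: atz(w,[185+(c[0]+.5)/4-.5,40+(c[1]+.5)/4-.5],z)
a,b=P((152,309),.030),P((631,337),.030); d=(b-a)
print(a,b,np.linalg.norm(d),"mid",(a+b)/2,"yaw of y",np.degrees(np.arctan2(d[1],d[0])))
e,f=P((68,50),.012),P((733,88),.012); g=f-e; m=(e+f)/2; n=np.array([g[1],-g[0]])/np.linalg.norm(g[:2])
print(np.linalg.norm(g),"yaw",np.degrees(np.arctan2(g[1],g[0])),"seat from edge",m[:2]+.048*n)
E
python3 fx.py
```

```text
[ 0.5365 -0.3397  0.03  ] [ 0.6256 -0.3449  0.03  ] 0.08927136444759878 mid [ 0.581  -0.3423  0.03  ] yaw of y -3.351499819820051
0.12743966043192692 yaw -3.1295322273396224 seat from edge [ 0.5805 -0.343 ]
```

Request:
apply_moves:
  deltas: [85,30,-30,-50,0,85,60,-60,-90,0,85,295,-125,-110,-5,85,295,-125,-110,-10,85,295,-125,-110,-15,85,295,-125,-110,-20,85,295,-125,-110,-20,85,295,-125,-110,-20,85,360,-110,-100,-20,85,400,-80,-90,-20,85,430,-60,-80,-20,85,465,-45,-70,-20]

```text
clock: 4.62
position: [0.5128, 0.0333, 0.2708]
ee_rot: [0.003, 0.574, 0.819, 0.001]
contact_force: [1.5, -0.3, -0.6]
width: 0.0847
gripper_force: 0.0
```

```bash
python3 - <<'E'
from h import *
to(.57,.18,.25,110)
E
```

```text
t 4.62 pos [0.5128 0.0333 0.2708] yaw 109.89 tilt [-0.0028  0.0055] w 0.08465976406533492 f [ 1.4979 -0.3206 -0.5607] 0.0
delta [118.6 103.6  21. ] turn -0.11
```

Request:
apply_moves:
  deltas: [85,90,75,10,0,85,90,75,10,0,85,90,75,10,0,85,90,75,10,0,85,90,75,10,0,85,90,75,10,0]

```text
clock: 5.12
position: [0.5521, 0.1412, 0.2592]
ee_rot: [0.001, 0.574, 0.819, 0.0]
contact_force: [0.0, 0.2, 1.7]
width: 0.085
gripper_force: 0.0
```

```bash
python3 - <<'E'
from h import *
st()
p,o=look(["wrist","side","scene"],["guide","guide_grip","guide_mouth"])
w=p["wrist"]; save(w,"w3");np.save("w3.npy",w,allow_pickle=True)
E
```

```text
t 5.12 pos [0.5521 0.1412 0.2592] yaw 109.93 tilt [-0.0012  0.0011] w 0.08498043814097131 f [0.0434 0.2194 1.6657] 0.0
guide wrist 0.92 [327.5  88.3] [0.5746 0.2331 0.    ]
guide side 0.92 [232.2 318. ] [0.5726 0.2341 0.    ]
guide scene 0.81 [158.5 274. ] [0.5824 0.2331 0.    ]
guide_grip wrist 0.57 [337.   83.9] [0.5756 0.2364 0.044 ]
guide_grip side 0.69 [228.8 307.9] [0.5762 0.2385 0.044 ]
guide_grip scene 0.67 [159.1 266. ] [0.5606 0.2331 0.044 ]
guide_mouth wrist 0.68 [330.3  40.9] [0.5579 0.2692 0.034 ]
guide_mouth side 0.56 [227.5 321.2] [0.5684 0.2658 0.034 ]
guide_mouth scene 0.69 [146.2 276.9] [0.5539 0.2688 0.034 ]
```

View pics/w3.png

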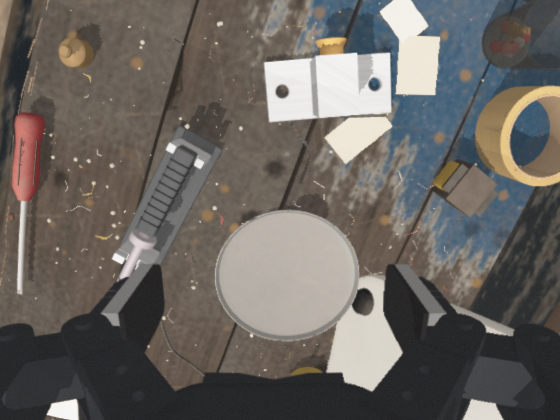

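The wrist view shows the guide with its holes at (282,91) and (375,84) and the mouth at (331,42) pointing away. The rod handle runs from (182,157) to (148,232), and the brass weight is at (73,52).

```bash
python3 - <<'E'
from h import *
w=np.load("w3.npy",allow_pickle=True).item()
g=w["frame"].astype(int).sum(2)
def blob(x,y,r=8):
    s=g[y-r:y+r+1,x-r:x+r+1]; m=s<(s.min()+s.max())/2; Y,X=np.nonzero(m); return [x-r+X.mean(),y-r+Y.mean()]
h1,h2=blob(282,91),blob(375,84); print(h1,h2)
a,b=atz(w,h1,.008),atz(w,h2,.008); d=b-a; print(a,b,np.linalg.norm(d),"mid",(a+b)/2,"yaw y",np.degrees(np.arctan2(d[1],d[0])))
for c in [(265,63),(390,53),(391,115),(270,122)]: print(atz(w,c,.008))
print("rod handle",atz(w,(183,155),.054),atz(w,(148,230),.054))
E
```

```text
[np.float64(281.75735294117646), np.float64(91.11029411764706)] [np.float64(374.0), np.float64(84.07317073170732)]
[0.5332 0.2148 0.008 ] [0.6144 0.2521 0.008 ] 0.08931760315061871 mid [0.5738 0.2335 0.008 ] yaw y 24.661311336593077
[0.5093 0.2338 0.008 ]
[0.6175 0.2842 0.008 ]
[0.6419 0.231  0.008 ]
[0.5326 0.1833 0.008 ]
rod handle [0.4693 0.1332 0.054 ] [0.4578 0.0542 0.054 ]
```

```bash
python3 - <<'E'
from h import *
to(.574,.2335,.14,114.7)
E
```

```text
t 5.72 pos [0.5527 0.1413 0.258 ] yaw 109.87 tilt [-0.     -0.0001] w 0.08461068211952433 f [ 0.9929 -0.8531  0.1135] 0.0
delta [ 79.4  51.4 118. ] turn -4.83
```

Request:
apply_moves:
  deltas: [85,79,51,118,-5,85,79,51,118,-5,85,79,51,118,-5,85,79,51,118,-5,85,79,51,118,-5,85,79,51,118,-5]

```text
clock: 6.22
position: [0.573, 0.2334, 0.1386]
ee_rot: [-0.001, 0.537, 0.843, -0.002]
contact_force: [0.7, 0.2, -0.1]
width: 0.0849
gripper_force: 0.0
```

```bash
python3 - <<'E'
from h import *
get_image("side")
to(.574,.2335,.042,114.7)
E
```

```text
t 6.27 pos [0.5739 0.233  0.1402] yaw 114.94 tilt [-0.0008 -0.0004] w 0.08508570797171476 f [0.1267 0.3976 0.943 ] 0.0
delta [ 0.5  0.3 98.2] turn 0.24
```

Request:
apply_moves:
  deltas: [85,0,0,40,0,85,0,0,75,0,85,0,0,98,0,85,0,0,98,0,30,0,0,98,0,30,0,0,98,0,30,0,0,98,0,30,0,0,98,0,30,0,0,98,0,30,0,0,98,0,30,0,0,98,0,30,0,0,98,0]
  squeeze: 50

```text
clock: 7.27
position: [0.5755, 0.2335, 0.0445]
ee_rot: [0.002, 0.538, 0.843, 0.002]
contact_force: [0.2, -1.2, 5.9]
width: 0.0331
gripper_force: 52.0
```

```bash
python3 - <<'E'
from h import *
st()
E
```

```text
t 7.27 pos [0.5755 0.2335 0.0445] yaw 114.89 tilt [-0.0011  0.0046] w 0.03313361798886179 f [ 0.1709 -1.2212  5.8975] 51.97914730757475
```

Request:
apply_moves:
  deltas: [30,0,0,-10,0,30,0,0,-40,0,30,0,0,-75,0,30,0,0,-110,0,30,-15,-15,-140,0,30,-35,-40,-160,0,30,-122,-173,-160,28,30,-122,-173,-160,28,30,-122,-173,-160,28,30,-122,-173,-160,28,30,-122,-173,-160,28,30,-122,-173,-160,28]

```text
clock: 8.27
position: [0.4666, 0.0486, 0.2026]
ee_rot: [-0.0, 0.727, 0.687, -0.0]
contact_force: [1.1, 0.7, -3.3]
width: 0.0333
gripper_force: 51.1
```

```bash
python3 - <<'E'
from h import *
to(.48,-.15,.2,86.75)
to(.581,-.3425,.2,86.75)
E
```

```text
t 8.27 pos [0.4666 0.0486 0.2026] yaw 86.75 tilt [ 0.0001 -0.0002] w 0.0333018365012895 f [ 1.1151  0.7272 -3.284 ] 51.05692941695452
delta [-197.5   24.6    2.6] turn 0.0
t 8.27 pos [0.4666 0.0486 0.2026] yaw 86.75 tilt [ 0.0001 -0.0002] w 0.0333018365012895 f [ 1.1151  0.7272 -3.284 ] 51.05692941695452
delta [-384.   136.3    2.5] turn 0.0
```

Request:
apply_moves:
  deltas: [30,-40,5,0,0,30,-80,10,0,0,30,-120,15,0,0,30,-160,20,0,0,30,-198,25,0,0,30,-235,45,0,0,30,-270,67,0,0,30,-305,88,0,0,30,-340,110,0,0,30,-370,127,0,0,30,-384,136,0,0,30,-384,136,0,0]

```text
clock: 9.27
position: [0.5863, -0.3449, 0.2008]
ee_rot: [0.002, 0.726, 0.687, -0.0]
contact_force: [0.2, 0.6, -3.7]
width: 0.0332
gripper_force: 51.3
```

```bash
python3 - <<'E'
from h import *
s,M,y=st()
p,o=look(["wrist"],[])
p=get_image("wrist"); save(p,"w4"); np.save("w4.npy",p,allow_pickle=True)
for q in["guide","guide_grip","guide_mouth","seat"]: print(q,[(d["score"],d["point"]) for d in place_of(q,p)[:1]])
s,M,y=st()
# expected guide points pixel
for n,X in dict(mouth=(-40,0,34),top1=(25,17,60),top2=(-25,17,60),hole1=(0,45,8),hole2=(0,-45,8)).items():
    g=np.array(X)-[0,0,44]; off=np.array([-g[0],g[1],-g[2]])*1e-3  # tool axes
    print(n,proj(p,s["position"]+M@(off+[0,0,-.002])))
E
```

```text
t 9.27 pos [ 0.5863 -0.3449  0.2008] yaw 86.86 tilt [-0.0023  0.0022] w 0.033243509212759564 f [ 0.2079  0.5654 -3.7069] 51.26215411350131
guide [(0.69, [273.6, 246.0])]
guide_grip [(0.82, [272.3, 284.4])]
guide_mouth [(0.61, [273.9, 180.0])]
seat [(0.86, [271.4, 180.9])]
t 9.57 pos [ 0.583  -0.3395  0.2023] yaw 86.99 tilt [ 0.0006 -0.0004] w 0.033533012804182104 f [-0.3018 -0.4015 -3.6334] 51.26440566033125
mouth [270.0369 174.3132]
top1 [319.5765 375.8202]
top2 [325.9372 240.272 ]
hole1 [370.0033 249.8844]
hole2 [171.851  250.0287]
```

View pics/w4.png

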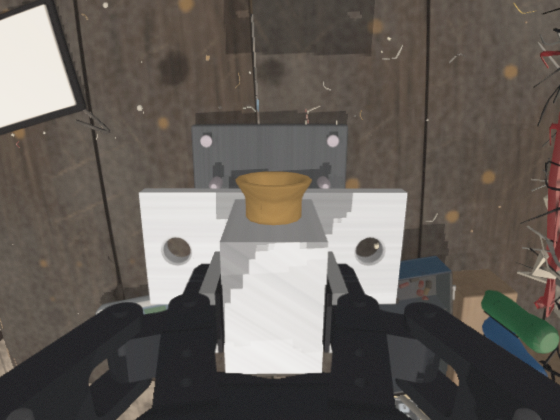

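The wrist view shows the guide held straight, with holes at (177,251) and (370,250), the mouth at (273,185) facing away from the housing, and the fixture below. Now I measure its offset in the hand.

```bash
cat > hand.py <<'E'
from h import *
s,M,y=st()
p=get_image("wrist"); s,M,y=st(); g=p["frame"].astype(int).sum(2)
L=s["position"]; zt=L[2]-.0445+.008
def hole(X):
    u=proj(p,X).round().astype(int); r=17
    s=g[u[1]-r:u[1]+r+1,u[0]-r:u[0]+r+1]; m=(s<(np.percentile(s,2)+np.percentile(s,90))/2+60).astype(np.uint8)
    n,l,stt,c=cv2.connectedComponentsWithStats(m); k=max(range(1,n),key=lambda i:stt[i,4]*(np.hypot(*(c[i]-r))<9)); return c[k]+u-r, stt[k]
H=[]
for sg in(1,-1):
    X=L+M@np.array([0,.045*sg,0]); X[2]=zt
    c,a=hole(X); H.append(atz(p,c,zt)); print(c,a,H[-1])
d=H[0]-H[1]; m=(H[0]+H[1])/2
yw=np.degrees(np.arctan2(d[1],d[0]))
print("spacing",np.linalg.norm(d),"mid",m,"yaw y",yw,"minus TCP",m-L)
t=np.array([.5808,-.3426]); e=t-m[:2]; print("err",e,"turn",-(-3.25-yw))
print("tool xy mm",(M.T@np.array([*e,0]))*1e3)
E
python3 hand.py
```

```text
t 9.57 pos [ 0.583  -0.3395  0.2023] yaw 86.99 tilt [ 0.0006 -0.0004] w 0.033533012804182104 f [-0.3018 -0.4015 -3.6334] 51.26440566033125
t 9.62 pos [ 0.583  -0.3397  0.2024] yaw 86.97 tilt [ 0.0003 -0.0001] w 0.03384079325998763 f [-0.2406 -0.521  -3.3   ] 51.26392828300595
[368.8145 250.136 ] [  0   1  28  27 566] [ 0.6266 -0.3408  0.1659]
[176.4647 250.5452] [  1   2  28  28 609] [ 0.5372 -0.3364  0.1659]
spacing 0.08945993306099112 mid [ 0.5819 -0.3386  0.1659] yaw y -2.8317673243219104 minus TCP [-0.0011  0.0011 -0.0365]
err [-0.0011 -0.004 ] turn 0.41823267567808964
tool xy mm [-4.0734 -0.8752 -0.001 ]
```

Request:
apply_moves:
  deltas: [30,-4,-1,30,0.4,30,-4,-1,60,0.4,30,-4,-1,90,0.4,30,-4,-1,110,0.4,30,-4,-1,117,0.4,30,-4,-1,117,0.4,30,-4,-1,117,0.4]

```text
clock: 10.2
position: [0.5825, -0.3451, 0.0861]
ee_rot: [0.001, 0.728, 0.685, 0.0]
contact_force: [0.3, 0.3, -3.2]
width: 0.0333
gripper_force: 51.0
```

```bash
python3 hand.py; python3 -c "
from h import *
p=get_image('wrist');save(p,'w5')"
```

```text
t 10.2 pos [ 0.5825 -0.3451  0.0861] yaw 86.52 tilt [-0.0009  0.0013] w 0.03330133081707141 f [ 0.2966  0.266  -3.2169] 51.04963073506951
t 10.25 pos [ 0.5831 -0.3456  0.0871] yaw 86.51 tilt [-0.002   0.0031] w 0.033209193155766425 f [-0.9084 -0.2201 -3.7974] 51.05096518993378
[369.1833 250.5876] [  0   0  28  28 611] [ 0.6261 -0.3468  0.0506]
[176.3813 250.643 ] [  1   1  28  28 619] [ 0.537  -0.3414  0.0506]
spacing 0.0892770155928362 mid [ 0.5815 -0.3441  0.0506] yaw y -3.4544876465469545 minus TCP [-0.0016  0.0015 -0.0365]
err [-0.0007  0.0015] turn -0.2044876465469545
tool xy mm [ 1.4205 -0.8368 -0.0054]
```

View pics/w5.png

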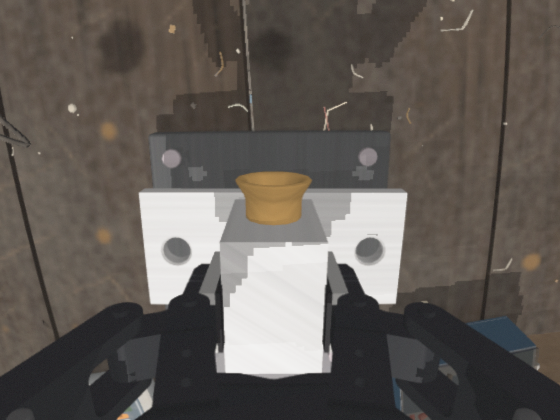

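The wrist view shows the holes at (177,250) and (369,250), the bed's front edge from (152,134) to (389,131), and screws at (171,159) and (368,157). I remeasure after settling, using the screws as a shared reference.

```bash
cat > scr.py <<'E'
from h import *
# screws in w2 (crop px (126,117),(671,147)), fixture coords from pins
w=np.load("w2.npy",allow_pickle=True).item()
P=lambda c,z: atz(w,[185+(c[0]+.5)/4-.5,40+(c[1]+.5)/4-.5],z)
zs=.014
a,b=P((126,117),zs),P((671,147),zs); print("screws w2",a,b,"mid",(a+b)/2,np.linalg.norm(b-a),np.degrees(np.arctan2(*(b-a)[1::-1])))
p=get_image("wrist"); g=cv2.GaussianBlur(p["frame"],(3,3),0).astype(int).sum(2); C=[]
for X in(a,b):
    u=proj(p,X).round().astype(int); r=13; s=g[u[1]-r:u[1]+r+1,u[0]-r:u[0]+r+1]
    m=(s>(np.median(s)+s.max())/2).astype(np.uint8); n,l,t,c=cv2.connectedComponentsWithStats(m); k=1+t[1:,4].argmax(); C.append(atz(p,c[k]+u-r,zs)); print(u,c[k]+u-r,t[k])
a2,b2=C; print("now",a2,b2,"mid shift",(a2+b2-a-b)/2,np.linalg.norm(b2-a2),np.degrees(np.arctan2(*(b2-a2)[1::-1])))
E
python3 hand.py; python3 scr.py
```

```text
t 10.3 pos [ 0.5833 -0.3458  0.0874] yaw 86.51 tilt [-0.0024  0.0037] w 0.03318196958188999 f [-0.3117  0.6627 -3.0504] 51.052444372326136
t 10.35 pos [ 0.5832 -0.3458  0.0875] yaw 86.5 tilt [-0.0025  0.0037] w 0.03362588626973935 f [ 0.4182  0.0446 -2.423 ] 51.05411432683468
[369.0661 250.6371] [  1   2  29  28 620] [ 0.6271 -0.348   0.051 ]
[176.3215 250.672 ] [  2   2  28  28 622] [ 0.5375 -0.3425  0.051 ]
spacing 0.08974461684893728 mid [ 0.5823 -0.3452  0.051 ] yaw y -3.5284273459703708 minus TCP [-0.0008  0.0006 -0.0365]
err [-0.0015  0.0026] turn -0.2784273459703708
tool xy mm [ 2.5447 -1.681  -0.0124]
screws w2 [ 0.5305 -0.3042  0.014 ] [ 0.6348 -0.3098  0.014 ] mid [ 0.5827 -0.307   0.014 ] 0.10443653716087277 -3.0485123999641477
[171 158] [165.0678 159.3729] [ 4  9  7 12 59]
[367 156] [367.0687 155.9957] [  5   5  17  17 233]
now [ 0.5272 -0.305   0.014 ] [ 0.6348 -0.3098  0.014 ] mid shift [-0.0017 -0.0004  0.    ] 0.10769553221762088 -2.564745309334385
```

Request:
apply_moves:
  deltas: [30,2.5,-1.5,0,-0.3,30,2.5,-1.5,0,-0.3,30,2.5,-1.5,0,-0.3,30,2.5,-1.5,0,-0.3]

```text
clock: 10.73
position: [0.5806, -0.3425, 0.0854]
ee_rot: [0.0, 0.727, 0.687, 0.0]
contact_force: [0.9, 0.2, -3.4]
width: 0.0335
gripper_force: 51.1
```

```bash
python3 hand.py;python3 hand.py
```

```text
t 10.73 pos [ 0.5806 -0.3425  0.0854] yaw 86.79 tilt [-0.0003  0.0004] w 0.03349701604553694 f [ 0.8669  0.2283 -3.4287] 51.06626037508249
t 10.78 pos [ 0.5806 -0.3425  0.0853] yaw 86.79 tilt [-0.0002  0.0003] w 0.033065388109724037 f [-0.7938 -0.2806 -3.3152] 51.067331694066525
[369.034  250.5971] [  0   2  29  28 618] [ 0.6243 -0.3443  0.0488]
[176.3215 250.672 ] [  1   2  28  28 622] [ 0.5347 -0.3394  0.0488]
spacing 0.08980894744693432 mid [ 0.5795 -0.3419  0.0488] yaw y -3.1488847399842292 minus TCP [-0.0011  0.0006 -0.0365]
err [ 0.0013 -0.0007] turn 0.10111526001577076
tool xy mm [-0.6508  1.3455  0.0005]
t 10.78 pos [ 0.5806 -0.3425  0.0853] yaw 86.79 tilt [-0.0002  0.0003] w 0.033065388109724037 f [-0.7938 -0.2806 -3.3152] 51.067331694066525
t 10.83 pos [ 0.5806 -0.3425  0.0852] yaw 86.79 tilt [-0.0002  0.0002] w 0.03316624422282174 f [ 0.0805 -0.4204 -3.5681] 51.0668040253222
[369.026  250.5795] [  0   2  29  28 616] [ 0.6243 -0.3443  0.0487]
[176.3629 250.6548] [  1   2  28  28 620] [ 0.5347 -0.3394  0.0487]
spacing 0.08975706031798113 mid [ 0.5795 -0.3419  0.0487] yaw y -3.1481369667858705 minus TCP [-0.0011  0.0007 -0.0365]
err [ 0.0013 -0.0007] turn 0.10186303321412948
tool xy mm [-0.6518  1.3441  0.0004]
```

Request:
apply_moves:
  deltas: [30,-0.6,1.2,0,0,30,-0.6,1.2,5,0,30,-0.6,1.2,10,0,30,-0.6,1.2,15,0,30,-0.6,1.2,18,0,30,-0.6,1.2,20,0,30,-0.6,1.2,20,0]

```text
clock: 11.42
position: [0.5813, -0.3429, 0.0641]
ee_rot: [-0.001, 0.727, 0.687, -0.0]
contact_force: [0.5, -0.2, -3.4]
width: 0.0332
gripper_force: 51.2
```

```bash
python3 -c "
from h import *
st();get_image('side');st()"
```

```text
t 11.42 pos [ 0.5813 -0.3429  0.0641] yaw 86.79 tilt [ 0.0008 -0.0013] w 0.03315697172666749 f [ 0.475  -0.2325 -3.426 ] 51.16476729512215
t 11.47 pos [ 0.5816 -0.343   0.0646] yaw 86.79 tilt [ 0.0004 -0.0007] w 0.033680223818878585 f [-0.1716  0.5613 -4.2909] 51.164013762027025
```

No contact at 10 mm below the pin tops, so the pins are in the holes. Seating it.

Request:
apply_moves:
  deltas: [30,0,0,3,0,30,0,0,5,0,30,0,0,7,0,30,0,0,8,0,30,0,0,9,0,30,0,0,9,0]

```text
clock: 11.97
position: [0.5817, -0.3431, 0.0567]
ee_rot: [0.0, 0.727, 0.687, -0.0]
contact_force: [-1.6, 0.5, 0.6]
width: 0.0336
gripper_force: 51.8
```

```bash
python3 -c "
from h import *
st();get_image('side');st()"
```

```text
t 11.97 pos [ 0.5817 -0.3431  0.0567] yaw 86.8 tilt [-0.0002  0.0001] w 0.0336391299227056 f [-1.6271  0.506   0.6066] 51.799721382558346
t 12.02 pos [ 0.5817 -0.3431  0.0567] yaw 86.8 tilt [-0.0002  0.0001] w 0.03332347017813557 f [-2.1276  1.4633  0.8621] 51.82326201349497
```

Request:
apply_moves:
  deltas: [30,0,0,1.5,0,30,0,0,1.5,0,65,0,0,1.5,0,65,0,0,1.5,0,65,0,0,1,0,65,0,0,0,0,65,0,0,0,0,65,0,0,-20,0,65,0,0,-55,0,65,0,0,-95,0,65,0,0,-130,0,65,0,0,-130,0]

```text
clock: 13.02
position: [0.5855, -0.3458, 0.1949]
ee_rot: [0.008, 0.727, 0.687, 0.001]
contact_force: [1.1, -1.0, 0.3]
width: 0.0652
gripper_force: 0.0
```

```bash
python3 - <<'E'
from h import *
st()
p,o=look(["wrist","side"],["guide_mouth","guide_grip","guide","seat"])
save(p["wrist"],"w6")
a=cv2.resize(p["wrist"]["frame"],(400,300)); b=cv2.resize(p["side"]["frame"][120:240,220:380],(400,300),interpolation=cv2.INTER_CUBIC)
cv2.imwrite("pics/c6.png",np.hstack([a,b])[:,:,::-1])
t=np.radians(-93.25); ux=np.array([np.cos(t),np.sin(t)]); print("expect mouth",np.array([.5808,-.3426])-.04*ux)
for n in p:
  for X in [(-.04,0,.046),(0,.045,.020),(0,-.045,.02)]:
    uy=np.array([-ux[1],ux[0]]); print(n,X,proj(p[n],[*(np.array([.5808,-.3426])+X[0]*ux+X[1]*uy),X[2]]))
E
```

```text
t 13.02 pos [ 0.5855 -0.3458  0.1949] yaw 86.79 tilt [-0.0087  0.0132] w 0.06523246873299067 f [ 1.1159 -1.0138  0.3138] 0.0
guide_mouth wrist 0.94 [266.7 135.2] [ 0.584  -0.3052  0.034 ]
guide_mouth side 0.94 [293.7 170.9] [ 0.5892 -0.317   0.034 ]
guide_grip wrist 0.86 [265.8 188.6] [ 0.581  -0.3439  0.044 ]
guide_grip side 0.56 [296.8 163.5] [ 0.5876 -0.3453  0.044 ]
guide wrist 0.61 [268.2 178. ] [ 0.5827 -0.3455  0.    ]
guide side 0.62 [299.3 172.2] [ 0.5816 -0.3597  0.    ]
seat side 0.56 [300.  173.3] [ 0.5738 -0.3394  0.012 ]
expect mouth [ 0.5831 -0.3027]
wrist (-0.04, 0, 0.046) [265.1574 133.4303]
wrist (0, 0.045, 0.02) [320.9162 179.8705]
wrist (0, -0.045, 0.02) [210.2402 180.0657]
side (-0.04, 0, 0.046) [294.3667 170.8334]
side (0, 0.045, 0.02) [285.4098 167.2559]
side (0, -0.045, 0.02) [311.4341 173.514 ]
```

View pics/c6.png

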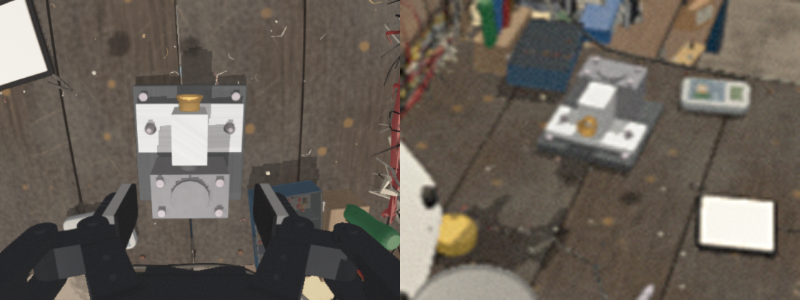

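The guide is seated flush, mouth facing away from the housing (wrist part: mouth at (190,102), both pins through the holes). On to the rod.

Request:
apply_moves:
  deltas: [65,20,-20,-40,0,65,377,-141,-60,5,65,377,-141,-60,5,65,377,-141,-60,5,65,377,-141,-60,5,65,377,-141,-60,5,65,377,-141,-60,5,65,377,-141,-60,5,65,377,-141,-60,5,65,377,-141,-60,5,65,377,-141,-60,5,65,377,-141,-60,5]

```text
clock: 14.52
position: [0.4611, 0.0435, 0.2463]
ee_rot: [-0.0, 0.754, 0.656, 0.0]
contact_force: [1.0, -0.9, 0.6]
width: 0.0652
gripper_force: 0.0
```

```bash
python3 - <<'E'
from h import *
get_image("side");get_image("side");get_image("side")
st()
p,o=look(["wrist"],["rod_grip","rod_stop","rod_tip","rest"])
w=p["wrist"];np.save("w7.npy",w,allow_pickle=True)
c=proj(w,[.46,.06,.05]).astype(int);x0,y0=max(0,c[0]-100),max(0,c[1]-75);print(x0,y0)
cv2.imwrite("pics/w7c.png",cv2.resize(w["frame"][y0:y0+150,x0:x0+200,::-1],None,fx=4,fy=4,interpolation=cv2.INTER_CUBIC))
E
```

```text
t 14.67 pos [0.4626 0.0402 0.2459] yaw 81.77 tilt [-0.001   0.0004] w 0.06490092827363134 f [-0.7847 -0.5396 -0.2011] 0.0
rod_grip wrist 0.61 [265.4 122. ] [0.4621 0.0896 0.045 ]
rod_stop wrist 0.8 [261.7 186. ] [0.4506 0.0349 0.045 ]
rod_tip wrist 0.68 [262.7 279.7] [ 0.4376 -0.056   0.045 ]
rest wrist 0.67 [264.7 118.2] [0.4606 0.0907 0.    ]
167 82
```

View pics/w7c.png

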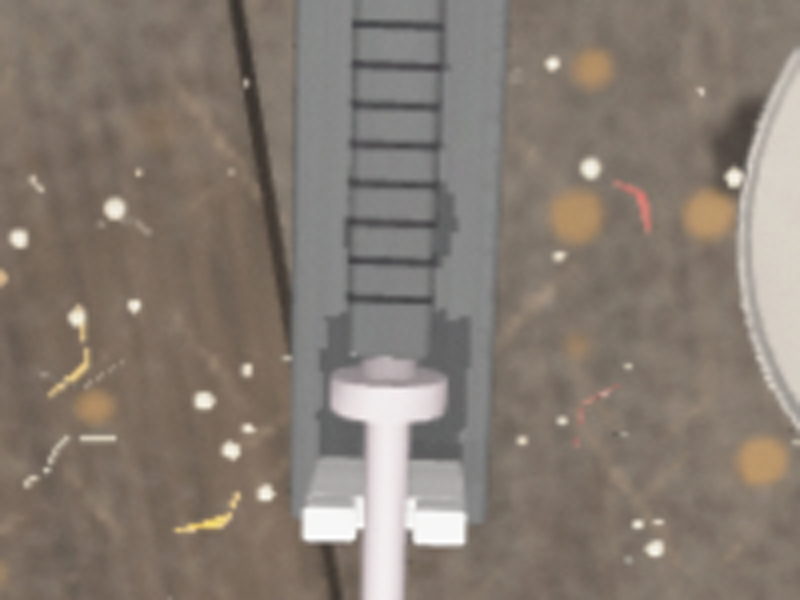

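The crop shows the handle's top face running down columns 355–443, ending at row 358, with the collar at (389,398) and the front post at (385,520).

```bash
python3 - <<'E'
from h import *
w=np.load("w7.npy",allow_pickle=True).item()
P=lambda c,z: atz(w,[167+(c[0]+.5)/4-.5,82+(c[1]+.5)/4-.5],z)
a,b=P((399,20),.054),P((391,356),.054); d=(b-a)[:2]; u=d/np.linalg.norm(d)
t=P((384,590),.050); print("yaw handle",np.degrees(np.arctan2(u[1],u[0])),"to shaft",np.degrees(np.arctan2(*(t-a)[1::-1])))
print("width",P((355,20),.054)-P((443,20),.054)); print("front",b,"grip",b[:2]-.042*u)
c=P((388,384),.058);print("collar mid top",c,"grip",c[:2]-.051*u)
E
```

```text
yaw handle -99.87036268800153 to shaft -100.0763802037322
width [-0.0176  0.0026  0.    ]
front [0.4554 0.0499 0.054 ] grip [0.4626 0.0913]
collar mid top [0.4541 0.0448 0.058 ] grip [0.4629 0.095 ]
```

Request:
apply_moves:
  deltas: [60,51,-7.5,30,1.5,60,51,-7.5,70,1.5,60,51,-7.5,110,1.5,60,51,-7.5,140,1.5,60,51,-7.5,140,1.5,60,51,-7.5,140,1.5]

```text
clock: 15.42
position: [0.4609, 0.0922, 0.1049]
ee_rot: [-0.001, 0.765, 0.644, -0.002]
contact_force: [-0.5, 0.8, 0.5]
width: 0.06
gripper_force: 0.0
```

```bash
python3 - <<'E'
from h import *
[get_image("side") for _ in range(3)]
to(.4624,.0915,.043,80.2)
E
```

```text
t 15.57 pos [0.4643 0.0924 0.1084] yaw 80.24 tilt [0.0009 0.0049] w 0.060132381522958134 f [ 0.1244  0.5931 -0.41  ] 0.0
delta [-1.3 -2.  65.4] turn 0.04
```

Request:
apply_moves:
  deltas: [60,0,-0.5,25,0,60,0,-0.5,50,0,60,0,-0.5,63,0,60,0,-0.5,63,0,60,0,-0.5,63,0,14,0,-0.5,63,0,14,0,-0.5,63,0,14,0,-0.5,63,0,14,0,-0.5,63,0,14,0,-0.5,63,0,14,0,-0.5,63,0,14,0,-0.5,63,0]
  squeeze: 60

```text
clock: 16.57
position: [0.4624, 0.0928, 0.0444]
ee_rot: [0.001, 0.764, 0.645, 0.001]
contact_force: [-1.0, -0.2, 6.1]
width: 0.0169
gripper_force: 58.4
```

```bash
python3 - <<'E'
from h import *
st()
E
```

```text
t 16.57 pos [0.4624 0.0928 0.0444] yaw 80.31 tilt [0.0003 0.0026] w 0.016900497781740374 f [-0.952  -0.2273  6.0965] 58.355584144592285
```

Request:
apply_moves:
  deltas: [14,0,0,-8,0,14,0,0,-25,0,14,0,0,-60,0,14,0,0,-95,0,14,-20,8,-120,0,14,-55,22,-125,-2,14,-92,36,-125,-4,14,-130,52,-125,-6.5,14,-160,65,-125,-6.5,14,-180,90,-125,-6.5,14,-190,120,-125,-6.5,14,-200,145,-125,-6.5]

```text
clock: 17.57
position: [0.5714, -0.1306, 0.1686]
ee_rot: [0.0, 0.727, 0.686, 0.0]
contact_force: [1.7, -0.1, -2.2]
width: 0.0165
gripper_force: 59.5
```

Request:
apply_moves:
  deltas: [14,-3,11,0,0,14,-8,20,0,0,14,-8,20,0,0,14,-8,20,0,0,14,-8,20,0,0,14,-8,20,0,0]

```text
clock: 18.07
position: [0.5889, -0.137, 0.1682]
ee_rot: [-0.001, 0.726, 0.687, -0.0]
contact_force: [0.3, -0.1, -1.9]
width: 0.0167
gripper_force: 59.4
```

```bash
python3 - <<'E'
from h import *
[get_image("side") for _ in range(3)]
st()
p,o=look(["wrist","side"],["guide_mouth"])
for n in p:
  for q in["rod_tip","rod_stop","rod_grip"]: print(n,q,[(d["score"],np.array(d["point"])) for d in place_of(q,p[n])[:1]])
save(p["wrist"],"w8");np.save("w8.npy",p,allow_pickle=True)
E
```

```text
t 18.22 pos [ 0.5895 -0.1374  0.1684] yaw 86.82 tilt [-0.     -0.0001] w 0.016755635643392313 f [-0.4059  0.7025 -1.5095] 59.43325996398926
guide_mouth side 0.87 [290.2 168.6] [ 0.6034 -0.3251  0.034 ]
wrist rod_tip []
wrist rod_stop []
wrist rod_grip [(0.96, array([270.6, 297.6]))]
side rod_tip [(0.45, array([295.5, 137.6]))]
side rod_stop [(0.65, array([280.3, 161.4]))]
side rod_grip [(0.69, array([276.8, 170.1]))]
```

View pics/w8.png

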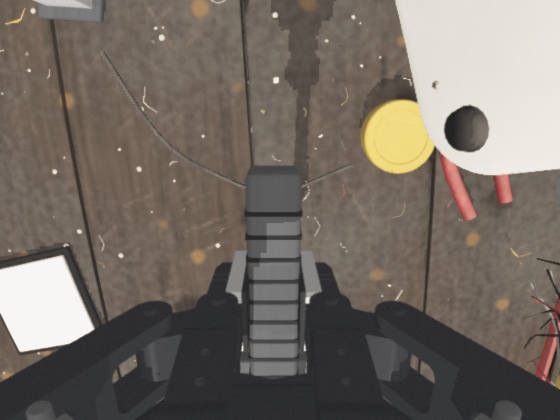

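The wrist view shows the rod square in the jaws, handle rear at (274,170), with the tin at (400,137) and the lid corner at (480,150) clear. The pads centred the block and now the handle, so the guide's seated TCP (0.5817, -0.3431) at yaw 86.8 defines the insertion line.

Request:
apply_moves:
  deltas: [14,-1,4,30,0,14,-1,4,60,0,14,-1,4,85,0,14,-1,4,105,0,14,-1,4,118,0,14,-1,4,123,0,14,-1,4,123,0,14,-1,4,123,0,14,-1,4,123,0]

```text
clock: 19.47
position: [0.5951, -0.1395, 0.0463]
ee_rot: [0.001, 0.727, 0.687, 0.001]
contact_force: [-0.2, -0.4, -1.7]
width: 0.0168
gripper_force: 59.5
```

```bash
python3 - <<'E'
from h import *
[get_image("side") for _ in range(3)]
to(.5933,-.1384,.0454,86.8)
p={n:get_image(n) for n in("side","scene")}
a=p["side"]; c=proj(a,[.58,-.25,.05]).astype(int); b=p["scene"]; e=proj(b,[.58,-.25,.05]).astype(int); print(c,e)
cut=lambda f,c:cv2.resize(f[c[1]-40:c[1]+40,c[0]-53:c[0]+53,::-1],(400,300),interpolation=cv2.INTER_CUBIC)
cv2.imwrite("pics/c9.png",np.hstack([cut(a["frame"],c),cut(b["frame"],e)]))
E
```

```text
t 19.62 pos [ 0.5948 -0.1394  0.0463] yaw 86.79 tilt [-0.0008  0.0022] w 0.016602542719025514 f [ 0.0098 -0.7385 -1.5254] 59.49885606765747
delta [ 0.9 -1.6  0.9] turn -0.01
[290 179] [310 197]
```

View pics/c9.png

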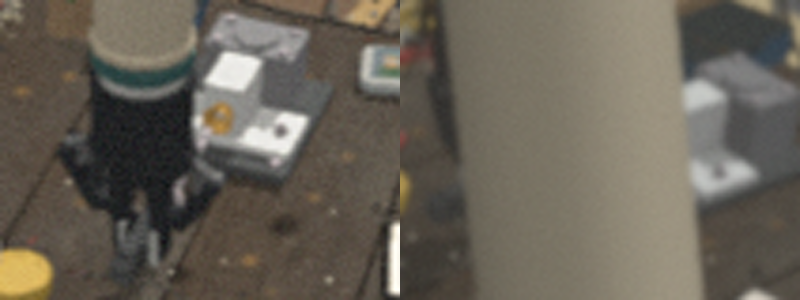

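Side crop: guide flush at (230,120), with the rod end about 15 mm short of the mouth behind the gripper. I correct the line, then advance gently.

Request:
apply_moves:
  deltas: [14,0,-1.5,0.9,0,14,0,-1.5,0.9,0,14,0,-1.5,0.9,0,14,-6,-1.5,0.9,0,14,-12,-1.5,0.9,0,14,-18,-1.5,0.9,0,14,-24,-1.5,0.9,0,14,-30,-1.5,0.9,0,14,-30,-1.5,0.9,0,14,-30,-1.5,0.9,0]

```text
clock: 20.55
position: [0.5909, -0.1696, 0.0441]
ee_rot: [-0.0, 0.727, 0.687, 0.0]
contact_force: [-1.1, 0.4, -1.6]
width: 0.0171
gripper_force: 59.5
```

```bash
cat > line.py <<'E'
from h import *
[get_image("side") for _ in range(2)]
s,M,y=st(); P=s["position"]; d=P[:2]-[.5817,-.3431]; t=np.radians(86.8); u=np.array([np.cos(t),np.sin(t)])
print("s",d@u*1e3,"lat(tool y)",d@[u[1],-u[0]]*1e3,"tool force",M.T@s["contact_force"])
E
python3 line.py
```

```text
t 20.65 pos [ 0.5908 -0.169   0.0441] yaw 86.77 tilt [ 0.0002 -0.0001] w 0.01695525662024604 f [ 0.6088  0.6669 -1.471 ] 59.46825921535492
s 174.3379791938169 lat(tool y) -0.6146526445683347 tool force [0.6999 0.5705 1.4711]
```

Request:
apply_moves:
  deltas: [14,0,0.5,-1.2,0,14,-8,0.5,-1.2,0,14,-16,0.5,-1.2,0,14,-24,0.5,-1.2,0,14,-32,0.5,-1.2,0,14,-40,0.5,-1.2,0,14,-48,0.5,-1.2,0,14,-56,0.5,-1.2,0,14,-64,0.5,-1.2,0,14,-70,0.5,-1.2,0,14,-70,0.5,-1.2,0,14,-70,0.5,-1.2,0]

```text
clock: 21.65
position: [0.5874, -0.2393, 0.0453]
ee_rot: [-0.0, 0.727, 0.687, 0.0]
contact_force: [-1.2, 0.4, -2.6]
width: 0.017
gripper_force: 59.5
```

```bash
python3 line.py
```

```text
t 21.75 pos [ 0.5873 -0.2386  0.0453] yaw 86.79 tilt [ 0.0004 -0.0003] w 0.01714316660425748 f [-0.594  -0.4236 -3.0258] 59.45915937423706
s 104.67536699200299 lat(tool y) -0.200620084741213 tool force [-0.4574 -0.5684  3.0258]
```

Request:
apply_moves:
  deltas: [14,-2,0,0,0,14,-4,0,0,0,14,-6,0,0,0,14,-7.5,0,0,0,14,-8.5,0,0,0,14,-9.5,0,0,0,14,-9.5,0,0,0]

```text
clock: 22.33
position: [0.5869, -0.2467, 0.0454]
ee_rot: [-0.001, 0.727, 0.687, 0.001]
contact_force: [0.2, 5.2, 0.1]
width: 0.0175
gripper_force: 59.8
```

```bash
python3 line.py
```

```text
t 22.43 pos [ 0.5869 -0.2467  0.0454] yaw 86.77 tilt [ 0.0028 -0.0004] w 0.017079035908728092 f [0.2626 5.2901 0.3669] 59.7596275806427
s 96.58994966021682 lat(tool y) -0.16832714451077313 tool force [ 5.2975 -0.0364 -0.3519]
```

Force is 5.3 N at the expected stop depth. I push slightly firmer to confirm, then draw out straight.

Request:
apply_moves:
  deltas: [14,-1,0,0,0,14,-2,0,0,0,14,-2,0,0,0,14,-2,0,0,0]

```text
clock: 22.77
position: [0.5869, -0.2468, 0.0455]
ee_rot: [-0.002, 0.727, 0.687, 0.002]
contact_force: [1.9, 9.8, 1.3]
width: 0.0171
gripper_force: 60.0
```

```bash
python3 line.py
```

```text
t 22.87 pos [ 0.5869 -0.2468  0.0455] yaw 86.74 tilt [ 0.0058 -0.0006] w 0.017159585527030057 f [1.9127 9.8488 2.7576] 59.96868073940277
s 96.47381286991777 lat(tool y) -0.1726659467058484 tool force [ 9.9572  1.3489 -2.701 ]
```

Request:
apply_moves:
  deltas: [14,3,0,0,0,14,8,0,0,0,14,18,0,0,0,14,28,0,0,0,14,38,0,0,0,14,48,0,0,0,14,60,0,0,0,14,72,0,0,0,14,84,0,0,0,14,96,0,0,0,14,110,0,0,0,14,122,0,0,0]

```text
clock: 23.87
position: [0.5937, -0.1269, 0.0454]
ee_rot: [-0.0, 0.727, 0.687, 0.0]
contact_force: [-0.4, -0.7, -2.2]
width: 0.0168
gripper_force: 59.5
```

```bash
python3 line.py
```

```text
t 23.97 pos [ 0.5934 -0.1261  0.0453] yaw 86.92 tilt [ 0.0007 -0.0007] w 0.01729384491431128 f [ 0.2462  0.1763 -1.8536] 59.45732116699219
s 217.27317268025587 lat(tool y) -0.39232031872352446 tool force [0.1879 0.2376 1.8536]
```

Request:
apply_moves:
  deltas: [14,3,0,-20,0,14,3,0,-50,0,14,3,0,-80,0,14,5,-10,-105,0,14,10,-35,-115,0,14,15,-65,-115,0,14,20,-95,-115,0,14,25,-125,-115,0,14,30,-155,-115,0,14,32,-180,-115,0,14,32,-200,-115,0,14,32,-212,-115,0]

```text
clock: 24.97
position: [0.381, -0.0843, 0.1603]
ee_rot: [-0.0, 0.727, 0.687, -0.001]
contact_force: [1.0, 0.5, -2.8]
width: 0.0168
gripper_force: 59.5
```

Request:
apply_moves:
  deltas: [14,0,0,0,0,14,0,0,0,0,14,0,0,0,0,14,0,0,0,0]

```text
clock: 25.3
position: [0.3855, -0.0854, 0.1606]
ee_rot: [0.001, 0.727, 0.687, 0.0]
contact_force: [0.2, -0.1, -2.5]
width: 0.0166
gripper_force: 59.5
```

```bash
python3 - <<'E'
from h import *
s,M,y=st(); print("tip est",s["position"]-.151*M[:,0])
Z["rod_tip"]=s["position"][2]
p,o=look(["side","scene","wrist"],["tile_top","guide_mouth","seat"])
r=[]
for n in("side","scene"):
    for q in["rod_tip","rod_grip"]:
        L=place_of(q,p[n])[:1]; print(n,q,L)
a=p["side"]["frame"][130:280,200:400,::-1]; cv2.imwrite("pics/c10.png",cv2.resize(a,None,fx=4,fy=4,interpolation=cv2.INTER_CUBIC))
print("tip px expected",proj(p["side"],s["position"]-.151*M[:,0]),"tile px",proj(p["side"],[.375,-.234,.008]))
E
```

```text
t 25.3 pos [ 0.3855 -0.0854  0.1606] yaw 86.78 tilt [-0.0006  0.0016] w 0.016615776434074726 f [ 0.2336 -0.109  -2.4611] 59.4910991191864
tip est [ 0.377  -0.2362  0.1607]
tile_top side 0.61 [353.7 206.6] [ 0.3767 -0.2384  0.008 ]
guide_mouth side 0.94 [293.3 172.1] [ 0.5886 -0.3105  0.034 ]
seat side 0.86 [299.5 173.7] [ 0.5748 -0.3368  0.012 ]
side rod_tip [{'point': [349.3, 205.4], 'score': 0.74}]
side rod_grip [{'point': [344.4, 196.3], 'score': 0.71}]
scene rod_tip []
scene rod_grip [{'point': [315.5, 215.4], 'score': 0.47}]
tip px expected [360.215  165.7945] tile px [353.9765 207.6573]
```

View pics/c10.png

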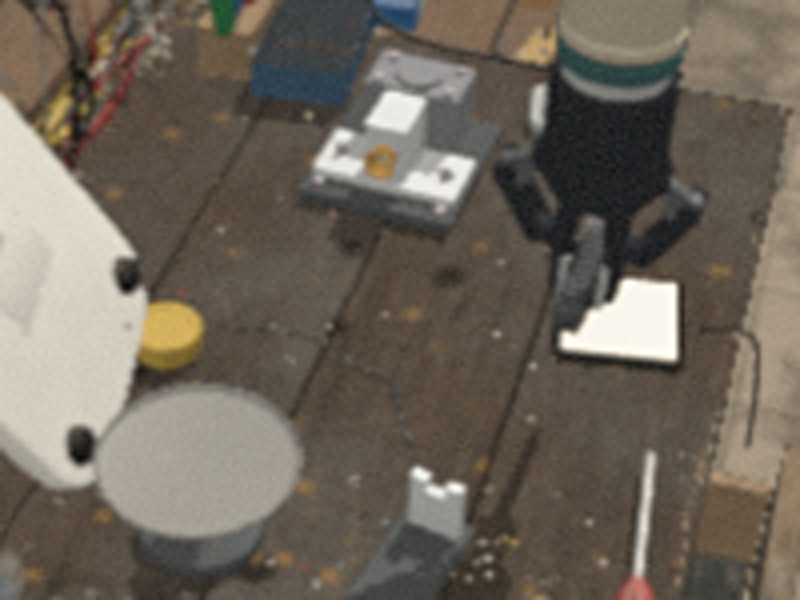

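The side view shows the guide flush on its pins at (297,172), the bystanders in place, and the rod held level over the tile (354,207). I let it settle and hand in.

Request:
apply_moves:
  deltas: [14,0,0,0,0,14,0,0,0,0,14,0,0,0,0,14,0,0,0,0,14,0,0,0,0,14,0,0,0,0,14,0,0,0,0,14,0,0,0,0,14,0,0,0,0,14,0,0,0,0,14,0,0,0,0,14,0,0,0,0]

```text
clock: 27.1
position: [0.3838, -0.0848, 0.1604]
ee_rot: [0.0, 0.727, 0.687, -0.0]
contact_force: [-0.8, 0.1, -1.9]
width: 0.0168
gripper_force: 59.5
```

```bash
python3 - <<'E'
from h import *
s,M,y=st(); print("tip",s["position"]-.151*M[:,0],np.abs(s["qd"]).max())
print(sign_off())
E
```

```text
t 27.1 pos [ 0.3838 -0.0848  0.1604] yaw 86.79 tilt [-0.0001  0.    ] w 0.016774334922555464 f [-0.8217  0.1316 -1.9305] 59.49164271354675
tip [ 0.3753 -0.2355  0.1604] 0.0009168420207537839
the job is handed in; nothing more can be done
None
```

The job is done and handed in at 27 s: the guide plate is seated flush, the rod went in until its collar stopped against the mouth and was drawn out, and it is now held level and still with its tip about 15 cm above the middle of the tile.

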